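# Latch the spares case shut

### The job

Close the draw latch on top of the grey spares case: hook its wire loop over the keeper on the sliding lid, then press the lever down flat past centre so that the lid stays drawn tight against its seal. Press the lever gently, with no more than about 3 kg of force, do not bear down on the case, and leave the mug, spanner, torch and organiser where they are.

Things in the scene. Friction and masses are not known exactly. Their poses are not given: they have to be found in the camera images.
- case: Grey steel spares case, fixed, 170 x 300 mm, 100 mm high; origin at the centre of its underside. Its axes hold for latch_foot and keeper too: +y runs along the case from latch to keeper (the lid is drawn to -y), +x across it, parallel to both hinge pins of the latch, z up. The half towards -y is a fixed deck with the latch, the other half is the sliding lid, its top level with the deck.
- latch_foot (a point): Point on the case's top face below the latch's lever pivot. The latch sits on rubber packing of unmeasured thickness: the pivot is 12 to 20 mm above this point, up to 2 mm to either side of it along x, and exactly over it in y.
- keeper (a point): Seat of the loop's bar in the steel keeper: 9 mm above the lid, 75 mm along +y from latch_foot while undrawn. Keeper 12 mm wide (x): post 17 mm high, 8 thick, its face 2.5 mm to -y of this point; lip at 13 to 17 mm height overhanging the face 5 mm to +y; ledge 5 mm high reaching 22 mm beyond the face. The bar must come down beyond the lip, then go back under it.
- lever (a joint): Lever hinge, rad: 0 = flat on its stop, tip to -y; 1.57 = upright; more = leaning to +y; up to 2.5. Steel plate 22 mm wide (x), 5 thick, reaching 60 mm from the pivot; when flat its top is 6.5 mm above the pivot. Friction about 0.11 N m: stays where left, does not snap shut. 0 is 0.06 to 0.18 rad past centre. With the loop seated and slack it stands at about 0.9 to 1.1.
- loop (a joint): Hinge of loop on lever, rad; stays where left. In (y, z), mm: pin = pivot + 16 (-cos lever, sin lever); e = loop - lever - 0.078; bar centre = pin + 86.3 (cos e, sin e). 5 mm wire, arms 28 apart, bar across the end. Finger tab on the bar's middle, 16 wide (x), 4 thick, 36 long: its centre = bar + 20 (cos(e + 1.047), sin(e + 1.047)). Pinched across x it swivels in the fingers.
- lid (a joint): How far the sliding lid with the keeper is drawn to -y, m: 0 = resting off its rubber seal, about 0.005 when latched. The seal pushes back with 7 N per mm.
- mug: Grey ceramic mug, 82 mm across, 95 mm high; origin at the centre of its underside.
- spanner: Chrome bike spanner lying flat, 170 mm long; origin on its underside near the middle.
- torch: Aluminium torch lying on its side, 150 mm long, 38 mm thick; origin below its middle.
- organiser: Blue plastic organiser of three stacked tiers, 150 x 220 mm, about 180 mm high, fixed; origin at the centre of its underside.

How it is judged (in metres and radians):
At the end, for the whole second after the job is handed in: The lever lies flat (within 0.03 rad of its stop) and at rest, and the loop holds the lid drawn at least 3.5 mm against its seal, with nothing touched by the robot (value of joint lever below 0.03 rad and value of joint lid above 0.0035 m and velocity of joint lever below 0.05 rad/s).
It fails at once if The lever is pressed with more than 30 N (contact force between lever_c0 and the fingers above 30 N or contact force between lever_c0 and the arm above 30 N).
It fails at once if The case or its lid is pressed with more than 30 N (contact force between case and the fingers above 30 N or contact force between case and the arm above 30 N).
It fails at once if A bystander is shifted by more than 20 mm or the organiser is touched hard (distance of any of mug, spanner, torch from where it was at the start of the episode above 0.02 m or contact force between organiser and anything else above 5 N).
It also fails if it takes over 54 s, if anything falls off the work surface, if the arm or the gripper's body presses on something with over 40 N, if the wrist force passes 120 N, or if a joint passes its speed limit or range.

### The arm

A 6-joint arm with a two-finger parallel gripper is mounted at the origin on the work surface. World frame = base frame: x ahead of the robot, y to its left, z up, the work surface at z = 0. Lengths are in mm, angles in rad, forces in N, time in s.
With the tool pointing down it reaches from about 300 to 775 mm from the base axis. Payload 14.6 kg.
Tool frame: the origin (TCP) lies between the finger pads; the fingertips stand 19 mm ahead of it and the grasp point (between the pads) is the TCP (manip.tcp_to_tips is the distance from the TCP to the fingertips, in mm); x points along the fingers, z is the direction in which the jaws open and shut, and the axes are right-handed (so a half turn about x gives the same grasp; the last joint's range is limited). The gripper opens to 94 mm and grips with 3 to 60 N. Pads are 16 mm wide; open, the fingers measure 119 mm over their backs; the gripper's body (75 mm by 177 mm) begins 78 mm behind the grasp point.
Start: joints at [1.048, 0.3, 1.521, -0, 1.321, -0.067], TCP at [242.095, 493.841, 224.446] pointing down, gripper open.
Joint ranges: [-3.03, 3.03], [-0.79, 2.21], [0.23, 2.52], [-1.04, 4.18], [0, 3.07], [-2.55, 2.55]. Speed limits (rad/s): [2.22, 2.22, 2.57, 3.14, 3.14, 3.14].

### API

Orientations are given as [roll, pitch, yaw] about the fixed x, y, z axes, in that order (R = Rz(yaw) Ry(pitch) Rx(roll)).
In Python, from cell import manip gives the robot as it stands.
- The arm moves only by the tool jog_arm, never from a script. Its argument "moves" is a list that holds one entry, the list of rows, each a list of 6 numbers: the shift along the world's x, y, z in mm, then the turn, a rotation vector about the world's x, y, z in degrees. In form: [[[dx, dy, dz, wx, wy, wz], ...]]. A call has 1 to 5 rows; each row shifts and turns the pose as measured when the row begins; what a row does not reach is not made up. A row lasts 1/10 s, in which the tool goes at most 50 mm and 8.59 degrees, less where a joint would pass 70% of its speed; a pose out of reach is approached as far as the arm can. A call is refused whole if a number of a shift passes 50 or a number of a turn 8.59, either way. A call with a gripper value outside its range is refused whole. "gripper" is the opening, from -1 (shut) to 1 (fully open), set as the call begins (left out, the last holds). The fingers move at their own pace and stop on an object; "squeeze" is the grip in N (left out, the last holds). Time passes only in rows, so rows that do not move let the fingers close. It gives the time, the measured TCP pose, the force and the opening at its end, in the units of the state.
- manip.read_state(): the state, without advancing time (a new reading comes with each control period).
- manip.camera(name): name is "scene" or "top" or "wrist"; returns (picture, depth): 480x640x3 uint8, blue, green, red; 480x640 float32, mm along the optical axis (not along the pixel's ray), 0 where there is no reading.
- manip.camera_params(name): a dict with "fx", "fy", "cx", "cy" (pixels), "dist" ([k1, k2, p1, p2, k3] as OpenCV has them; the pictures are not rectified), "rvec" (rotation vector, rad) and "tvec" (3), from world to camera coordinates, as OpenCV has them. Camera axes: x right, y down, z forward; pixel columns grow to the right and rows downward; lengths in mm; the calibration is good to about 2 mm. A picture is of the moment at which its call begins: read the wrist's pose just before it. camera_params takes no time and is no camera call; for the wrist camera it gives the pose at the moment of the call.
- manip.sign_off(): hands the job in, once; it reports no verdict.
The state is a dict: "clock": time; "joints": joint angles; "qd": joint speeds; "effort": joint torques, N m; "eef_pos": TCP position; "eef_rot": TCP orientation; "wrist_force": force on the tool from outside, world axes, zero at the start; "moment": the same for the moment, N m; "finger_gap": finger opening in mm.
Only numpy, scipy, OpenCV 4.12 (cv2) and the standard library are available. Lean on these libraries where they do the work, as an engineer would, in place of code of your own. Each camera call takes 0.05 s, during which the arm holds its last target. There are 200 camera calls.

## Working session

There is one attempt and no reset: what is moved stays moved. The work goes in short steps, Python scripts to look and compute and a tool call to move; the robot and the scene stay as the last step left them, time stands still between calls to the robot, and variables do not carry over. Pictures are saved under pics/ and viewed, about 8 in all and at most 12, crops included, and the job is handed in when it is done.

Besides the shell and the picture viewer there is one more tool, called after "Request:" as name(argument=value, ...) on one line, values as JSON. jog_arm: Moves the arm, as the interface text tells. Its arguments: {"type":"object","properties":{"moves":{"type":"array","items":{"type":"array","items":{"type":"array","items":{"type":"number"}}}},"gripper":{"type":"number"},"squeeze":{"type":"number"}},"required":["moves"]}

```bash
mkdir -p pics; ls; cat > h.py <<'E'
import numpy as np, cv2
from cell import manip
def snap(n):
    P=manip.camera_params(n); im,d=manip.camera(n); np.savez(f'pics/{n}.npz',im=im,d=d,**{k:np.array(v) for k,v in P.items()}); return im,d
def K(P): return np.array([[P['fx'],0,P['cx']],[0,P['fy'],P['cy']],[0,0,1]],float)
def load(n): return np.load(f'pics/{n}.npz')
def w(P,u,v,z=None,d=None):
    "pixel to world with depth d or at height z"
    q=cv2.undistortPoints(np.array([[[u,v]]],float),K(P),np.array(P['dist'],float))[0,0]
    R=cv2.Rodrigues(np.array(P['rvec'],float))[0];t=np.array(P['tvec'],float).ravel()
    c=-R.T@t; r=R.T@np.array([q[0],q[1],1])
    return c+r*(d if d is not None else (z-c[2])/r[2])
def px(P,X): return cv2.projectPoints(np.array(X,float).reshape(-1,1,3),np.array(P['rvec'],float),np.array(P['tvec'],float),K(P),np.array(P['dist'],float))[0][:,0]
E
python3 - <<'E'
from h import *
s=manip.read_state();print(s)
a,_=snap('scene');b,_=snap('top')
cv2.imwrite('pics/a.png',a);cv2.imwrite('pics/b.png',b)
E
```

```text
pics
{'clock': 0.0, 'joints': array([ 1.04838489e+00,  3.00502933e-01,  1.52159473e+00, -3.28625480e-05,
        1.32070302e+00, -6.65624350e-02]), 'qd': array([-0.00092165,  0.00021581,  0.00066723,  0.00020434, -0.00040219,
       -0.00148084]), 'effort': array([-9.36757569e-04, -5.31808090e+01, -3.52743566e+01,  7.07876240e-02,
        2.44035391e-02, -1.32166692e-04]), 'eef_pos': array([241.99096256, 493.62715573, 223.86308439]), 'eef_rot': array([ 3.1013731 ,  1.56958788, -2.06685673]), 'wrist_force': array([0.31903222, 0.03357808, 0.20538523]), 'moment': array([ 5.48903871e-05,  2.50020157e-02, -2.08033553e-02]), 'finger_gap': 93.66834389674037}
```

View pics/a.png

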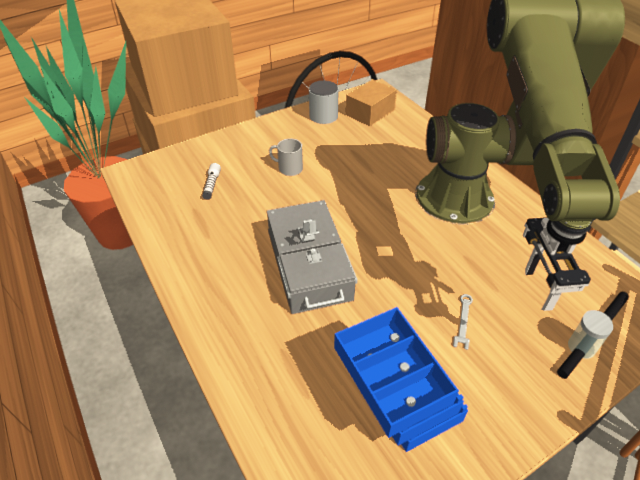

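View pics/b.png

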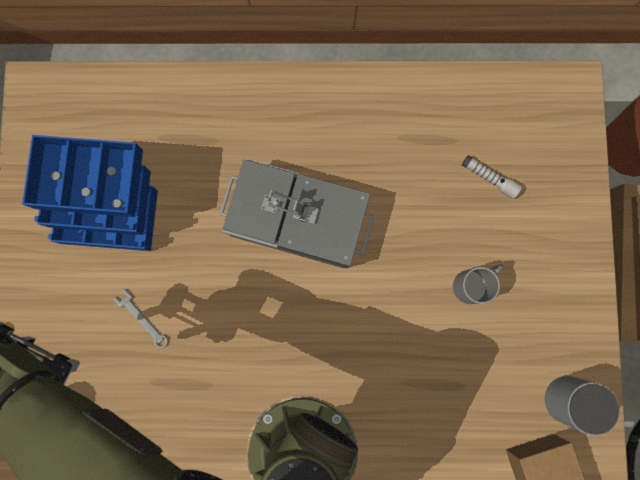

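Scene: the case is in the middle, latch around (308,232), keeper (314,256). Top: case corners are about (246,160), (369,194), (350,266) and (222,235), latch (305,207), keeper (272,201). Keeper is towards the organiser (+y world). Next I fit the case from depth and take close crops.

```bash
python3 - <<'E'
from h import *
P=load('top');d=P['d'];im=P['im']
pts=[];
for v in range(140,290):
  for u in range(200,400):
    if d[v,u]>0:
      pts.append([u,v,*w(P,u,v,d=float(d[v,u]))])
pts=np.array(pts)
m=(abs(pts[:,4]-100)<5); q=pts[m]
print(m.sum(),np.median(q[:,4]))
print(cv2.minAreaRect(q[:,2:4].astype(np.float32)), cv2.boxPoints(cv2.minAreaRect(q[:,2:4].astype(np.float32))))
h=pts[pts[:,4]>108]
for r in h[::4]: print(r.round(0).astype(int).tolist(),end=' ')
c1=cv2.resize(im[145:275,215:385],None,fx=3.5,fy=3.5,interpolation=cv2.INTER_CUBIC)
S=load('scene')['im']
c2=cv2.resize(S[195:315,255:365],None,fx=3.8,fy=3.8,interpolation=cv2.INTER_CUBIC)
H=max(c1.shape[0],c2.shape[0]);o=np.zeros((H,1020,3),np.uint8)
o[:c1.shape[0],:c1.shape[1]]=c1;o[:c2.shape[0],600:600+c2.shape[1]]=c2
cv2.imwrite('pics/c.png',cv2.resize(o,None,fx=.78,fy=.78))
E
```

```text
8619 100.58399495168442
((548.052490234375, 13.66412353515625), (299.5967102050781, 170.88832092285156), 74.26973724365234) [[ 425.19666  -107.359406]
 [ 589.68494  -153.68875 ]
 [ 670.9083    134.68765 ]
 [ 506.42004   181.017   ]]
[249, 165, 652, 119, 108] [270, 190, 570, 62, 226] [271, 191, 568, 60, 222] [275, 191, 578, 55, 177] [273, 192, 574, 59, 186] [277, 192, 576, 51, 177] [274, 193, 573, 57, 179] [278, 193, 573, 49, 181] [270, 194, 562, 62, 224] [279, 194, 571, 47, 178] [254, 195, 583, 107, 109] [279, 195, 571, 47, 170] [283, 195, 571, 39, 167] [268, 196, 558, 66, 223] [282, 196, 569, 41, 168] [286, 196, 569, 32, 171] [270, 197, 560, 64, 205] [287, 197, 568, 30, 161] [269, 198, 555, 65, 218] [289, 198, 566, 26, 163] [268, 199, 556, 68, 203] [290, 199, 564, 24, 160] [294, 199, 565, 16, 153] [293, 200, 563, 18, 157] [297, 200, 564, 9, 149] [268, 201, 555, 69, 185] [274, 201, 568, 61, 119] [297, 201, 557, 9, 175] [267, 202, 552, 71, 189] [272, 202, 566, 66, 117] [276, 202, 566, 57, 117] [298, 202, 556, 7, 169] [302, 202, 560, -1, 146] [268, 203, 550, 69, 188] [272, 203, 563, 66
[... 2127 characters left out ...]
6, 531, 3, 139] [304, 216, 533, -6, 123] [308, 216, 535, -14, 113] [313, 216, 535, -25, 113] [296, 217, 533, 12, 111] [300, 217, 529, 3, 134] [304, 217, 532, -5, 119] [308, 217, 533, -14, 111] [312, 217, 533, -23, 109] [294, 218, 531, 17, 111] [298, 218, 528, 8, 128] [302, 218, 529, -1, 123] [308, 218, 531, -14, 109] [312, 218, 530, -23, 113] [297, 219, 529, 10, 108] [301, 219, 526, 1, 127] [305, 219, 529, -8, 110] [309, 219, 529, -17, 109] [314, 219, 528, -28, 111] [302, 220, 523, -1, 130] [306, 220, 526, -10, 113] [311, 220, 526, -21, 110] [301, 221, 522, 1, 126] [305, 221, 522, -8, 126] [310, 221, 524, -19, 112] [308, 222, 522, -14, 112] [314, 222, 522, -28, 109] [341, 254, 451, -87, 108]
```

View pics/c.png

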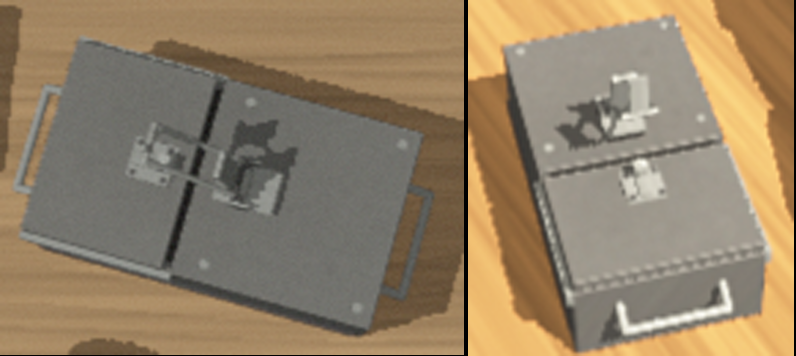

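Crop: keeper is at the left, lever leans to +y, and the loop runs from the lever up over the keeper with the tab sticking up. Next I convert the points to the case frame and work out the turn of the tool.

```bash
cat >> h.py <<'E'
from scipy.spatial.transform import Rotation as Ro
C0=np.array([548.05,13.66,0]); Y=np.array([.2711,.9625,0]);X=np.array([.9625,-.2711,0]);Z=np.array([0,0,1.])
A=np.stack([X,Y,Z])
def tc(p): return (np.asarray(p)-C0)@A.T
def tw(p): return C0+np.asarray(p)@A
def tool(): 
    s=manip.read_state(); return s['eef_pos'],Ro.from_euler('xyz',s['eef_rot']).as_matrix(),s
E
python3 - <<'E'
from h import *
P=load('top');d=P['d']
pts=np.array([tc(w(P,u,v,d=float(d[v,u]))) for v in range(185,225) for u in range(255,325) if d[v,u]>0])
h=pts[(pts[:,2]>106)&(abs(pts[:,0])<40)]
print(h[np.argsort(-h[:,1])][:, :].round(0).astype(int).tolist())
p,R,s=tool();print(p,R.round(3))
G=np.stack([-Z,np.cross(X,-Z),X],1)
for g in (G,np.stack([-Z,np.cross(-X,-Z),-X],1)): print(np.degrees(Ro.from_matrix(g@R.T).as_rotvec()))
print(np.linalg.inv(A)@[0,0,0],manip.camera_params('wrist'))
E
```

```text
[[-13, 86, 107], [-26, 80, 107], [27, 76, 109], [-6, 76, 107], [37, 75, 106], [2, 74, 107], [0, 73, 108], [5, 73, 106], [2, 72, 109], [-7, 71, 107], [-11, 70, 108], [3, 70, 106], [1, 69, 109], [3, 67, 109], [-6, 67, 108], [-5, 65, 107], [-4, 63, 106], [0, 56, 117], [2, 56, 122], [-12, 56, 189], [-14, 56, 180], [-14, 56, 189], [15, 56, 188], [-5, 56, 108], [5, 55, 118], [-8, 55, 185], [3, 55, 117], [-8, 55, 193], [-11, 54, 188], [-7, 54, 203], [1, 54, 117], [17, 54, 183], [-13, 54, 188], [-15, 54, 185], [-7, 53, 214], [6, 53, 116], [2, 53, 222], [-5, 53, 223], [-7, 53, 191], [14, 53, 185], [-8, 53, 186], [4, 53, 115], [0, 53, 220], [-7, 53, 223], [-10, 53, 186], [5, 53, 187], [8, 53, 226], [6, 52, 223], [12, 52, 187], [4, 52, 185], [-2, 52, 191], [-12, 52, 184], [-2, 52, 222], [1, 52, 117], [-4, 52, 189], [-7, 52, 206], [0, 52, 115], [-4, 52, 222], [4, 52, 224], [5, 51, 201], [-5, 51, 219], [-2, 51, 205], [-14, 51, 188], [2, 51, 223], [5, 51, 112], [15, 51, 186], [-16, 51, 185], [6, 51, 119], [-7, 51, 218], [7, 51, 222], [0, 51, 224], [13, 51, 186], [5, 50, 221], [-12, 50, 186], [-2, 
[... 8473 characters left out ...]
, [-5, -47, 110], [11, -47, 113], [-14, -47, 109], [2, -47, 110], [22, -48, 107], [4, -49, 107], [34, -50, 107], [-16, -54, 107], [4, -65, 106], [-8, -66, 107], [-5, -68, 106]]
[241.99585745 493.65837227 223.9639918 ] [[-0.    -0.898  0.44 ]
 [-0.001  0.44   0.898]
 [-1.     0.    -0.001]]
[ 2.18468759e-02 -5.80520711e-02 -7.96122922e+01]
[6.10022323e-02 2.29571172e-02 1.00387691e+02]
[0. 0. 0.] {'fx': 340.4274640690043, 'fy': 340.4274640690043, 'cx': 317.01444358264246, 'cy': 244.1744193004122, 'dist': array([-0.02974529,  0.        ,  0.        ,  0.        ,  0.        ]), 'rvec': array([-2.44665929, -1.5259119 , -0.22381509]), 'tvec': array([-550.77174417,  -30.92722374,  393.03117582])}
```

Request:
jog_arm(moves=[[[0,0,45,0,0,0],[20,-28,30,0,0,-8],[24,-32,20,0,0,-8],[24,-32,0,0,0,-8],[24,-32,0,0,0,-8]]])

```text
clock: 0.6
eef_pos: [333.3, 367.1, 319.8]
eef_rot: [2.864, 1.564, -2.874]
wrist_force: [1.3, -0.2, -1.3]
finger_gap: 94.2
```

Request:
jog_arm(moves=[[[24,-32,0,0,0,-8],[24,-32,0,0,0,-8],[24,-32,0,0,0,-8],[24,-32,0,0,0,-8],[24,-32,0,0,0,-8]]])

```text
clock: 1.1
eef_pos: [456.5, 199.6, 319.5]
eef_rot: [2.919, 1.564, 2.737]
wrist_force: [1.3, 0.4, 0.2]
finger_gap: 94.2
```

Request:
jog_arm(moves=[[[24,-32,0,0,0,-7],[24,-32,0,0,0,0],[24,-32,0,0,0,0],[24,-32,0,0,0,0],[0,0,0,0,0,0]]])

```text
clock: 1.6
eef_pos: [556.8, 61.7, 317.4]
eef_rot: [-3.13, 1.561, 2.833]
wrist_force: [0.5, 0.3, -0.4]
finger_gap: 94.1
```

```bash
python3 - <<'E'
from h import *
p,R,s=tool();print(s['clock'],p,tc(p),R.round(3).tolist())
G=np.stack([-Z,np.cross(X,-Z),X],1);print(np.degrees(Ro.from_matrix(G@R.T).as_rotvec()))
im,d=snap('wrist');P=load('wrist');cv2.imwrite('pics/d.png',im)
Rc=cv2.Rodrigues(P['rvec'])[0];print('cam',tc(-Rc.T@P['tvec'].ravel()),A@Rc.T)
E
```

```text
1.6 [556.81019889  61.74628221 317.41443179] [ -4.60449968  48.65793655 317.41443179] [[-0.009, 0.314, 0.949], [0.003, 0.949, -0.314], [-1.0, -0.0, -0.01]]
[-0.15959812 -0.54308207  2.58511754]
cam [  1.65963617 134.45153679 477.87809945] [[ 0.99888677 -0.04022112 -0.02255975]
 [-0.04502924 -0.95624167 -0.28892162]
 [-0.0099528   0.28964438 -0.95708259]]
```

View pics/d.png

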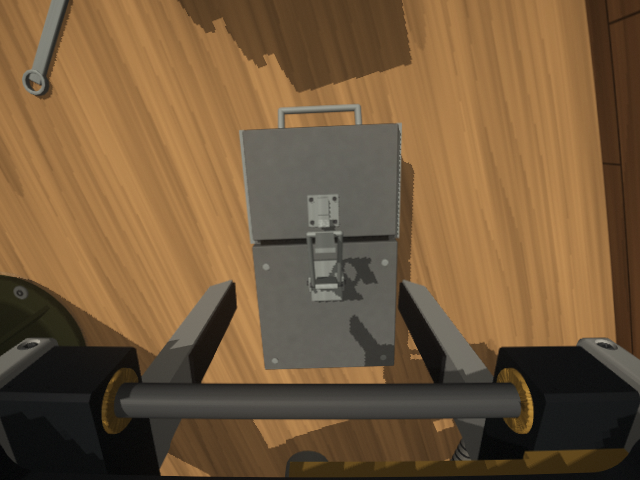

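Wrist view: keeper is at about (323,210), bar/tab at (325,235), lever at (326,280), and the fingers straddle them. I'll take one enlarged crop with depth values.

```bash
python3 - <<'E'
from h import *
P=load('wrist');d=P['d'];im=P['im']
c=cv2.resize(im[185:310,285:370],None,fx=6,fy=4.8*1.0,interpolation=cv2.INTER_CUBIC)
cv2.imwrite('pics/e.png',c)
pts=np.array([[u,v,*tc(w(P,u,v,d=float(d[v,u])))] for v in range(190,305) for u in range(300,350) if d[v,u]>0])
for lo,hi in((111,400),):
  h=pts[(pts[:,4]>lo)&(abs(pts[:,2])<25)]
  for v in np.unique(h[:,1])[::2]:
    r=h[h[:,1]==v]; z=np.median(r[:,4]);k=abs(r[:,2])<8
    print(int(v),'x',r[:,2].min().round(0),r[:,2].max().round(0),'mid y,z',np.median(r[k,3:],0).round(1),'side',np.median(r[~k,3:],0).round(1))
# case edges at z=100.5
print([tc(w(P,u,v,z=100.5)).round(1).tolist() for u,v in((241,131),(398,125),(265,368),(394,363))])
E
```

```text
215 x -3.0 8.0 mid y,z [ 57.8 115.2] side [nan nan]
217 x -3.0 7.0 mid y,z [ 55.9 117.5] side [nan nan]
219 x -3.0 7.0 mid y,z [ 53.8 117.7] side [nan nan]
221 x -4.0 7.0 mid y,z [ 51.5 117. ] side [nan nan]
223 x -4.0 7.0 mid y,z [ 49.4 117.4] side [nan nan]
225 x -4.0 7.0 mid y,z [ 47.  117.1] side [nan nan]
227 x -4.0 3.0 mid y,z [ 45.  117.7] side [nan nan]
232 x -12.0 18.0 mid y,z [ 57.3 185.3] side [ 56.9 185.5]
234 x -14.0 18.0 mid y,z [ 56.5 189.8] side [ 55.8 186.7]
236 x -14.0 18.0 mid y,z [ 56.1 194.1] side [ 54.  186.3]
238 x -14.0 18.0 mid y,z [ 55.8 200.1] side [ 51.9 184.4]
240 x -14.0 18.0 mid y,z [ 55.3 204.7] side [ 49.  182.5]
242 x -13.0 18.0 mid y,z [ 55.  209.3] side [ 46.9 181.3]
244 x -14.0 19.0 mid y,z [ 54.5 213.1] side [ 44.7 179.5]
246 x -14.0 18.0 mid y,z [ 54.2 217.5] side [ 42.2 178.1]
248 x -14.0 18.0 mid y,z [ 53.7 221.6] side [ 39.7 175.7]
250 x -14.0 18.0 mid y,z [ 52.1 222.1] side [ 36.9 174.5]
252 x -13.0 18.0 mid y,z [ 50.5 221.8] side [ 34.4 172.5]
254 x -14.0 18.0 mid y,z [nan nan] side [ 31.2 170. ]
256 x -14.0 18.0 mid y,z [nan nan] side [ 28
[... 639 characters left out ...]
 x -18.0 22.0 mid y,z [ -5.5 145.7] side [ -6.8 143. ]
282 x -19.0 23.0 mid y,z [ -1.4 160.5] side [-10.3 141.3]
284 x -19.0 22.0 mid y,z [  2.6 174.8] side [-12.5 139.5]
286 x -17.0 20.0 mid y,z [  1. 176.] side [-15.1 138.3]
288 x -17.0 20.0 mid y,z [ -1.  176.3] side [-23.2 125.8]
290 x -17.0 20.0 mid y,z [-32.6 111.4] side [-27.4 123.2]
292 x -17.0 15.0 mid y,z [-35.3 111.7] side [-35.3 111.3]
294 x -14.0 11.0 mid y,z [-37.7 111.4] side [-38.2 111.2]
296 x -4.0 8.0 mid y,z [-40.4 111.6] side [nan nan]
298 x -11.0 15.0 mid y,z [-43.3 111.1] side [-43.5 111.2]
300 x -5.0 16.0 mid y,z [-45.5 111.4] side [-46.  111.7]
[[-82.0, 149.0, 100.5], [83.6, 147.6, 100.5], [-83.0, -146.0, 100.5], [85.4, -144.8, 100.5]]
  return _methods._mean(a, axis=axis, dtype=dtype,
  ret = um.true_divide(
```

View pics/e.png

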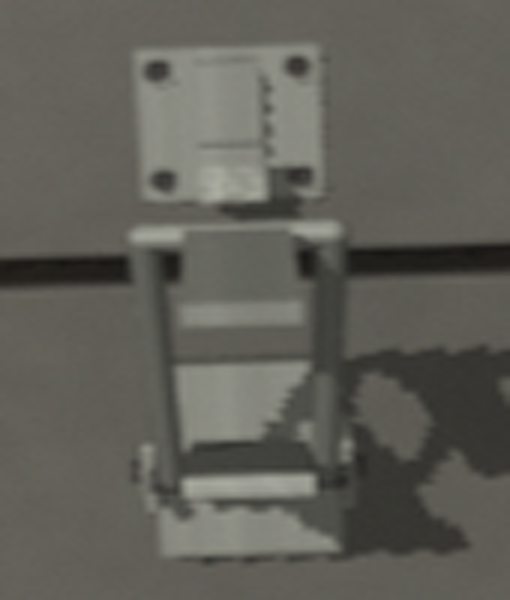

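Request:
jog_arm(moves=[[[7.3,1.6,0,0,-0.5,2.6],[0,0,-35,0,0,0],[0,0,-35,0,0,0],[0,0,-25,0,0,0],[0,0,0,0,0,0]]])

```text
clock: 2.15
eef_pos: [560.8, 69.1, 220.2]
eef_rot: [1.815, 1.567, 1.547]
wrist_force: [-0.3, -0.4, 0.9]
finger_gap: 94.2
```

```bash
cat >> h.py <<'E'
def rep():
    p,R,s=tool();print(round(s['clock'],2),'case',tc(p).round(2),'F',(A@s['wrist_force']).round(1),'M',(A@s['moment']).round(2),'gap',round(s['finger_gap'],1),'R',(A@R)[:,[0,2]].T.round(3).tolist())
    return tc(p)
E
python3 - <<'E'
from h import *
t=np.array([2,52.2,211]);p=rep();print(((t-p)@A).round(1))
E
```

```text
2.15 case [ -2.73  56.86 220.16] F [-0.2 -0.5  0.9] M [-0.12  0.09 -0.02] gap 94.2 R [[-0.001, 0.004, -1.0], [1.0, 0.006, -0.001]]
[ 3.3 -5.8 -9.2]
```

Request:
jog_arm(moves=[[[3.3,-5.8,-5,0,0,0],[0,0,-4,0,0,0],[0,0,0,0,0,0]]])

```text
clock: 2.45
eef_pos: [564.7, 64.3, 213.9]
eef_rot: [1.17, 1.565, 0.904]
wrist_force: [0.1, -0.3, 0.5]
finger_gap: 94.0
```

```bash
python3 - <<'E'
from h import *
t=np.array([2,52.2,211]);p=rep();print(((t-p)@A).round(1))
im,d=snap('wrist');P=load('wrist')
pts=np.array([[u,v,*tc(w(P,u,v,d=float(d[v,u])))] for v in range(150,420) for u in range(250,400) if d[v,u]>0])
h=pts[(abs(pts[:,3]-53)<12)&(abs(pts[:,2])<24)&(pts[:,4]>190)&(pts[:,4]<228)]
for z in range(190,228,4):
  r=h[abs(h[:,4]-z)<2]
  if len(r): print(z,len(r),r[:,2].min().round(1),r[:,2].max().round(1),np.median(r[:,3]).round(1))
cv2.imwrite('pics/f.png',im)
E
```

```text
2.45 case [  2.33  53.3  213.85] F [ 0.2 -0.3  0.5] M [-0.08  0.08 -0.04] gap 94.0 R [[0.002, 0.005, -1.0], [1.0, 0.008, 0.002]]
[-0.6 -1.  -2.9]
190 45 -5.6 9.7 56.6
194 93 -6.0 9.6 56.3
198 101 -5.9 10.0 56.0
202 108 -5.8 9.9 55.6
206 110 -5.6 9.8 55.3
210 120 -6.0 9.6 54.9
214 130 -5.8 9.5 54.6
218 129 -6.0 9.4 54.2
222 289 -5.9 9.3 52.5
```

Request:
jog_arm(moves=[[[-0.5,-0.7,-2.8,0,0,0],[0,0,0,0,0,0],[0,0,0,0,0,0],[0,0,0,0,0,0],[0,0,0,0,0,0]]], gripper=-1, squeeze=12)

```text
clock: 3.0
eef_pos: [564.9, 63.5, 213.1]
eef_rot: [0.86, 1.562, 0.593]
wrist_force: [0.2, -0.5, -0.5]
finger_gap: 57.3
```

Request:
jog_arm(moves=[[[0,0,0,0,0,0],[0,0,0,0,0,0],[0,0,0,0,0,0]]])

```text
clock: 3.3
eef_pos: [564.9, 63.6, 213.2]
eef_rot: [0.859, 1.562, 0.592]
wrist_force: [-1.0, -0.3, 0.0]
finger_gap: 33.1
```

```bash
cat > plan.py <<'E'
from h import *
piv=np.array([-20,119.]); L=86.3
def pose(a,e,r):
    pin=piv+16*np.array([-np.cos(a),np.sin(a)]); bar=pin+L*np.array([np.cos(e),np.sin(e)])
    return bar, bar+r*np.array([np.cos(e+1.047),np.sin(e+1.047)])
def inv(bar):
    # lever, e for a bar position (lever on the upper branch)
    from scipy.optimize import fsolve
    f=lambda q: pose(q[0],q[1],0)[0]-bar
    q=fsolve(f,[1.4,-.1]);return q
E
python3 - <<'E'
from plan import *
rep()
r=27
for e in np.arange(.62,-.35,-.1):
    b,t=pose(1.862,e,r);print('e',e.round(2),'bar',b.round(1),'tcp',t.round(1))
for b in ([70,109.5],[65,109.5],[60,109.5],[55,109.5],[68,112],[66,125]):
    q=inv(np.array(b));print(b,q.round(2),pose(*q,r)[1].round(1))
E
```

```text
3.3 case [  2.68  52.61 213.17] F [-0.9 -0.6  0. ] M [-0.09  0.05 -0.03] gap 33.1 R [[0.005, 0.006, -1.0], [1.0, 0.008, 0.006]]
e 0.62 bar [ 54.8 184.5] tcp [ 52.2 211.3]
e 0.52 bar [ 59.5 177.2] tcp [ 59.6 204.2]
e 0.42 bar [ 63.4 169.5] tcp [ 66.2 196.4]
e 0.32 bar [ 66.5 161.5] tcp [ 72.  187.9]
e 0.22 bar [ 68.8 153.2] tcp [ 76.9 178.9]
e 0.12 bar [ 70.3 144.7] tcp [ 80.9 169.5]
e 0.02 bar [ 70.9 136.1] tcp [ 83.9 159.7]
e -0.08 bar [ 70.6 127.4] tcp [ 85.9 149.7]
e -0.18 bar [ 69.5 118.9] tcp [ 87.  139.5]
e -0.28 bar [ 67.5 110.5] tcp [ 87.  129.2]
[70, 109.5] [ 2.03 -0.28] [ 89.4 128.2]
[65, 109.5] [ 1.73 -0.3 ] [ 84.8 127.9]
[60, 109.5] [ 1.41 -0.3 ] [ 79.8 127.9]
[55, 109.5] [ 1.04 -0.27] [ 74.3 128.4]
[68, 112] [ 1.86 -0.26] [ 87.1 131.1]
[66, 125] [ 1.59 -0.12] [ 82.1 146.7]
```

Request:
jog_arm(moves=[[[0,0,0,0,0,0],[0,0,0,0,0,0],[0,0,0,0,0,0],[0,0,0,0,0,0]]])

```text
clock: 3.7
eef_pos: [563.9, 64.1, 212.9]
eef_rot: [1.212, 1.564, 0.946]
wrist_force: [-2.4, 0.9, 0.7]
finger_gap: 15.6
```

```bash
python3 - <<'E'
from plan import *
rep()
for e in np.arange(.62,-.30,-.1):
    b,t=pose(1.862,e,29);print('e',e.round(2),'bar',b.round(1),'tcp',t.round(1), 'd', (Y[:2]*(t[0]-pose(1.862,e+.1,29)[1][0])).round(1),(t[1]-pose(1.862,e+.1,29)[1][1]).round(1))
E
```

```text
3.7 case [  1.61  52.9  212.92] F [-2.6  0.2  0.7] M [-0.06  0.55  0.06] gap 15.6 R [[0.002, 0.007, -1.0], [1.0, 0.008, 0.002]]
e 0.62 bar [ 54.8 184.5] tcp [ 52.  213.3] d [2.2 7.9] -6.3
e 0.52 bar [ 59.5 177.2] tcp [ 59.6 206.2] d [2.  7.3] -7.1
e 0.42 bar [ 63.4 169.5] tcp [ 66.4 198.4] d [1.8 6.5] -7.8
e 0.32 bar [ 66.5 161.5] tcp [ 72.4 189.9] d [1.6 5.8] -8.5
e 0.22 bar [ 68.8 153.2] tcp [ 77.5 180.8] d [1.4 4.9] -9.0
e 0.12 bar [ 70.3 144.7] tcp [ 81.7 171.3] d [1.1 4. ] -9.5
e 0.02 bar [ 70.9 136.1] tcp [ 84.9 161.4] d [0.9 3.1] -9.9
e -0.08 bar [ 70.6 127.4] tcp [ 87.1 151.3] d [0.6 2.1] -10.1
e -0.18 bar [ 69.5 118.9] tcp [ 88.3 141. ] d [0.3 1.1] -10.3
e -0.28 bar [ 67.5 110.5] tcp [ 88.4 130.6] d [0.  0.1] -10.4
```

Request:
jog_arm(moves=[[[1.2,4.4,-4,0,0,0],[1.1,4.2,-4.3,0,0,0],[1.1,4,-4.7,0,0,0],[1.0,3.6,-5,0,0,0],[0.9,3.3,-5,0,0,0]]])

```text
clock: 4.2
eef_pos: [569.4, 84.8, 188.0]
eef_rot: [1.227, 1.565, 0.96]
wrist_force: [-1.6, -1.0, 0.9]
finger_gap: 16.0
```

```bash
cat > nx.py <<'E'
from plan import *
import sys
p=rep(); b=[pose(1.862,e,29)[1] for e in np.arange(.7,-.4,-.01)]; b=np.array(b)
i=np.argmin(np.linalg.norm(b-p[1:],axis=1)); print('nearest e',round(.7-.01*i,2),'off',(p[1:]-b[i]).round(1))
E
python3 nx.py
```

```text
4.2 case [  1.23  74.25 187.96] F [-1.3 -1.4  0.9] M [-0.54  0.52  0.06] gap 16.0 R [[0.002, 0.005, -1.0], [1.0, 0.008, 0.002]]
nearest e 0.29 off [0.2 0.7]
```

Request:
jog_arm(moves=[[[1.2,4.0,-7,0,0,0],[1.0,3.3,-7.5,0,0,0],[0.8,2.7,-8,0,0,0],[0.6,2,-8,0,0,0],[0.4,1.2,-8,0,0,0]]])

```text
clock: 4.7
eef_pos: [573.7, 99.7, 145.8]
eef_rot: [1.269, 1.565, 1.003]
wrist_force: [-2.6, -0.6, 0.2]
finger_gap: 15.7
```

```bash
python3 nx.py; python3 - <<'E'
from h import *
im,d=snap('wrist');cv2.imwrite('pics/g.png',im)
E
```

```text
4.7 case [  1.38  89.77 145.76] F [-2.3 -1.3  0.2] M [-0.35  0.46 -0.04] gap 15.7 R [[0.002, 0.005, -1.0], [1.0, 0.008, 0.002]]
nearest e -0.14 off [1.9 0.6]
```

View pics/g.png

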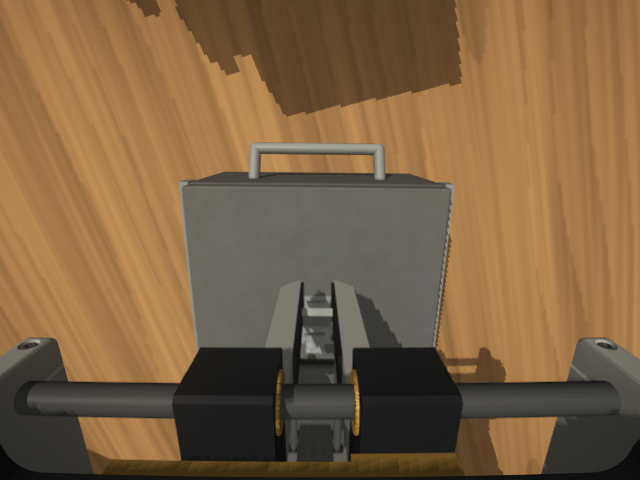

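Wrist view: the tab is pinched between the fingers at about (318,320), with the arms behind it and the loop level beyond the keeper. I lower further.

Request:
jog_arm(moves=[[[0,0,-5,0,0,0],[0,0,-5,0,0,0],[0,0,-3,0,0,0],[0,0,-1,0,0,0]]])

```text
clock: 5.15
eef_pos: [573.7, 100.0, 129.2]
eef_rot: [1.405, 1.565, 1.138]
wrist_force: [-1.0, 0.9, 0.4]
finger_gap: 15.6
```

```bash
python3 nx.py
```

```text
5.15 case [  1.25  90.03 129.25] F [-1.2  0.6  0.4] M [-0.05  0.31 -0.03] gap 15.6 R [[0.001, 0.006, -1.0], [1.0, 0.008, 0.001]]
nearest e -0.29 off [ 1.7 -0.3]
```

Request:
jog_arm(moves=[[[-0.8,-2.9,0.3,0,0,0],[-0.8,-2.9,0.2,0,0,0],[-0.8,-2.9,0,0,0,0]]])

```text
clock: 5.45
eef_pos: [572.1, 93.9, 130.5]
eef_rot: [1.331, 1.559, 1.065]
wrist_force: [0.4, 9.0, 0.7]
finger_gap: 15.7
```

```bash
python3 nx.py
```

```text
5.45 case [  1.37  83.71 130.54] F [-2.   8.8  0.7] M [ 1.39  0.47 -0.05] gap 15.7 R [[0.003, 0.012, -1.0], [1.0, 0.009, 0.003]]
nearest e -0.28 off [-4.7 -0.1]
```

Request:
jog_arm(moves=[[[0,0,-0.5,0,0,0],[-0.7,-2.5,-0.2,0,0,0],[-0.7,-2.5,0,0,0,0],[-0.3,-1,0,0,0,0]]], squeeze=25)

```text
clock: 5.85
eef_pos: [571.0, 90.1, 131.0]
eef_rot: [1.305, 1.552, 1.039]
wrist_force: [-0.1, 9.0, 0.0]
finger_gap: 15.0
```

```bash
python3 nx.py
```

```text
5.85 case [  1.33  79.79 131.03] F [-2.5  8.7  0. ] M [ 1.48  0.5  -0.07] gap 15.0 R [[0.005, 0.018, -1.0], [1.0, 0.009, 0.005]]
nearest e -0.28 off [-8.6  0.4]
```

Request:
jog_arm(moves=[[[0,0,-1.0,-0.8,0.2,0],[0,0,-0.8,-0.2,0,0],[-0.5,-1.9,-0.3,-0.2,0,0]]])

```text
clock: 6.15
eef_pos: [570.6, 89.0, 129.2]
eef_rot: [-0.278, 1.563, -0.544]
wrist_force: [2.3, 10.9, 0.1]
finger_gap: 15.4
```

```bash
python3 nx.py
```

```text
6.15 case [  1.28  78.6  129.17] F [-0.8 11.1  0.1] M [ 1.63  0.53 -0.01] gap 15.4 R [[0.008, -0.002, -1.0], [1.0, 0.009, 0.007]]
nearest e -0.3 off [-9.7  0.6]
```

Request:
jog_arm(moves=[[[-0.5,-2,0.2,-0.2,0,0],[-0.5,-2,0,-0.2,0,0],[-0.3,-1,0,-0.2,0,0]]])

```text
clock: 6.45
eef_pos: [570.0, 87.3, 129.5]
eef_rot: [-0.412, 1.558, -0.676]
wrist_force: [2.0, 10.2, -1.9]
finger_gap: 15.4
```

```bash
python3 nx.py; python3 - <<'E'
from h import *
a,_=snap('scene');b,_=snap('top')
c1=cv2.resize(a[205:285,270:350],None,fx=5,fy=5,interpolation=cv2.INTER_CUBIC)
c2=cv2.resize(b[170:250,240:320],None,fx=5,fy=5,interpolation=cv2.INTER_CUBIC)
cv2.imwrite('pics/i.png',np.hstack([c1,c2]))
E
```

```text
6.45 case [  1.17  76.88 129.54] F [-0.8 10.3 -1.9] M [ 1.68  0.36 -0.03] gap 15.4 R [[0.012, -0.005, -1.0], [1.0, 0.01, 0.012]]
nearest e -0.3 off [-11.4   1. ]
```

View pics/i.png

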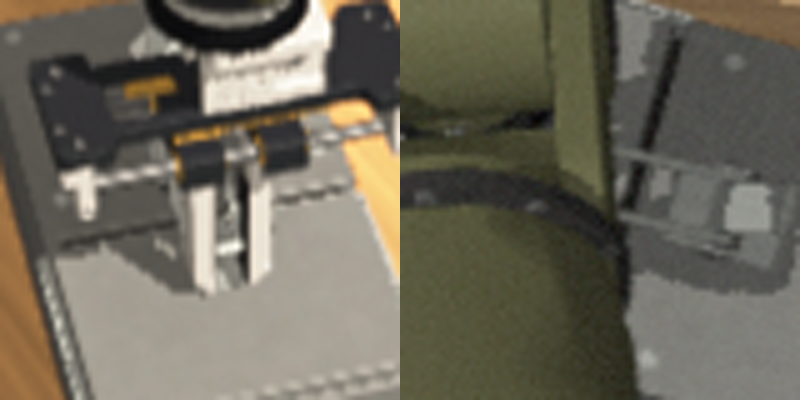

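Scene: fingers hold the tab down over the keeper. Top: the lever tip now leans to -y, at about (310,211) in the full image. I measure the lever's angle from depth.

```bash
cat > lev.py <<'E'
from plan import *
import sys
P=load('top');d=P['d']
pts=np.array([tc(w(P,u,v,d=float(d[v,u]))) for v in range(195,225) for u in range(285,330) if d[v,u]>0])
h=pts[(abs(pts[:,0]-2)<9)&(pts[:,2]>113)&(pts[:,1]<10)&(pts[:,1]>-90)]
o=np.argsort(h[:,1]); 
for lo in range(-88,10,4):
  r=h[(h[:,1]>=lo)&(h[:,1]<lo+4)]
  if len(r): print(lo+2,len(r),np.percentile(r[:,2],[10,50,90]).round(0))
E
python3 lev.py
```

```text
-50 11 [170. 171. 175.]
-46 15 [169. 172. 175.]
-42 16 [163. 165. 168.]
-38 14 [157. 160. 164.]
-34 14 [150. 154. 158.]
-30 14 [142. 146. 154.]
-26 14 [137. 141. 144.]
-22 12 [132. 135. 138.]
-18 14 [128. 129. 132.]
-14 8 [122. 125. 126.]
-10 2 [115. 115. 115.]
-2 3 [114. 116. 116.]
2 1 [115. 115. 115.]
```

Request:
jog_arm(moves=[[[-0.4,-1.6,0,-0.2,0,0],[-0.4,-1.6,0,0,0,0]]])

```text
clock: 6.75
eef_pos: [570.0, 87.1, 129.7]
eef_rot: [-0.171, 1.557, -0.435]
wrist_force: [2.8, 15.1, -3.3]
finger_gap: 15.6
```

```bash
python3 nx.py
```

```text
6.75 case [  1.17  76.66 129.66] F [-1.4 15.3 -3.3] M [ 2.79  0.37 -0.05] gap 15.6 R [[0.014, -0.002, -1.0], [1.0, 0.011, 0.014]]
nearest e -0.29 off [-11.7   0.1]
```

Request:
jog_arm(moves=[[[0.1,0.4,0,0,0,0],[0,0,0,0,0,0],[0,0,0,0,0,0],[0,0,0,0,0,0],[0,0,0,0,0,0]]], gripper=0)

```text
clock: 7.25
eef_pos: [570.6, 86.5, 129.8]
eef_rot: [-0.19, 1.555, -0.454]
wrist_force: [0.4, 0.1, 0.3]
finger_gap: 46.8
```

```bash
python3 nx.py
```

```text
7.25 case [  1.95  76.24 129.81] F [0.4 0.2 0.3] M [-0.05  0.11 -0.02] gap 46.8 R [[0.016, -0.003, -1.0], [1.0, 0.011, 0.016]]
nearest e -0.29 off [-12.1   0.2]
```

Request:
jog_arm(moves=[[[0,0,30,0.2,0.9,0],[0,0,40,0,0,0],[0,0,40,0,0,0],[-9,-32,0,0,0,0],[-9,-32,0,0,0,0]]])

```text
clock: 7.75
eef_pos: [551.4, 22.8, 243.1]
eef_rot: [-2.01, 1.565, -2.27]
wrist_force: [0.7, -1.7, -0.5]
finger_gap: 47.2
```

Request:
jog_arm(moves=[[[-9,-32,0,0,0,0],[0,0,0,0,0,0],[0,0,0,0,0,0],[0,0,0,0,0,0]]], gripper=-1)

```text
clock: 8.15
eef_pos: [541.7, -13.0, 244.3]
eef_rot: [-1.59, 1.565, -1.854]
wrist_force: [-0.2, 0.0, 0.2]
finger_gap: 18.4
```

```bash
python3 - <<'E'
from plan import *
p=rep()
im,d=snap('wrist');cv2.imwrite('pics/j.png',im)
print(((np.array([2,-33,190])-p)@A).round(1))
E
```

```text
8.15 case [  1.09 -27.44 244.34] F [-0.2 -0.1  0.2] M [-0.01  0.08 -0.02] gap 18.4 R [[-0.0, -0.006, -1.0], [1.0, 0.011, -0.0]]
[ -0.6  -5.6 -54.3]
```

View pics/j.png

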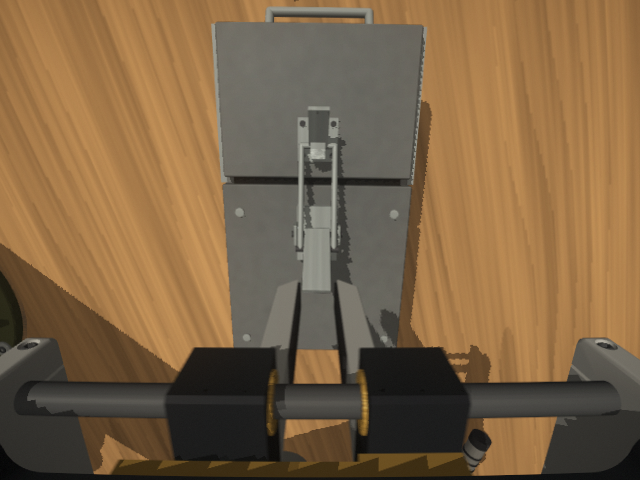

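Wrist view: the loop bar sits behind the keeper's lip at (319,150) with the tab leaning outwards, and the lever stands free at (317,260). I go down to it with closed fingers.

Request:
jog_arm(moves=[[[0,-4,-20,0,0,0],[0,0,-20,0,0,0],[0,0,-12,0,0,0],[0,0,0,0,0,0]]])

```text
clock: 8.6
eef_pos: [542.5, -13.9, 190.6]
eef_rot: [-1.501, 1.565, -1.761]
wrist_force: [-0.5, -0.1, -0.0]
finger_gap: 0.2
```

```bash
cat > pr.py <<'E'
from plan import *
p=rep()
# expected lever angle if finger tip corner / bottom touches top face
c=[(a,) for a in np.arange(0,1.3,.01)]
tip=p[2]-19
best=None
for a in np.arange(0,1.4,.005):
    # highest point of the lever's top face under y range [p1-8,p1+8]
    r=np.linspace(5,60,200); y=piv[0]-r*np.cos(a)+6.5*np.sin(a); z=piv[1]+r*np.sin(a)+6.5*np.cos(a)
    m=abs(y-p[1])<8
    if m.any() and z[m].max()<=tip: best=(a,r[m].min(),r[m].max())
print('lever angle if touching',best)
E
python3 pr.py
```

```text
8.6 case [  2.11 -28.01 190.6 ] F [-0.5 -0.2 -0. ] M [-0.02  0.09 -0.02] gap 0.2 R [[0.0, -0.005, -1.0], [1.0, 0.015, 0.0]]
lever angle if touching (np.float64(1.155), np.float64(14.949748743718592), np.float64(54.19597989949748))
```

Request:
jog_arm(moves=[[[-0.8,-2.9,-8,0,0,0],[0,0,-2.5,0,0,0],[-0.7,-2.5,-1.5,0,0,0],[-0.7,-2.5,-1.5,0,0,0],[-0.7,-2.5,-1.6,0,0,0]]])

```text
clock: 9.1
eef_pos: [540.6, -23.1, 176.9]
eef_rot: [-0.629, 1.567, -0.886]
wrist_force: [-0.5, 6.8, 0.8]
finger_gap: 0.3
```

```bash
python3 pr.py
```

```text
9.1 case [  2.82 -37.34 176.87] F [-2.4  6.4  0.8] M [1.1  0.35 0.01] gap 0.3 R [[0.003, -0.002, -1.0], [1.0, 0.017, 0.003]]
lever angle if touching (np.float64(0.85), np.float64(21.58291457286432), np.float64(45.62814070351759))
```

Request:
jog_arm(moves=[[[-0.9,-2.7,-2.8,0,0,0],[-0.9,-2.6,-3,0,0,0],[-0.8,-2.4,-3.2,0,0,0],[-0.8,-2.2,-3.4,0,0,0]]])

```text
clock: 9.5
eef_pos: [537.7, -33.3, 166.4]
eef_rot: [-0.101, 1.564, -0.358]
wrist_force: [-0.7, 2.7, 4.0]
finger_gap: 0.6
```

```bash
python3 pr.py
```

```text
9.5 case [  2.8  -48.03 166.39] F [-1.4  2.4  4. ] M [ 0.37  0.49 -0.05] gap 0.6 R [[0.007, -0.001, -1.0], [1.0, 0.017, 0.007]]
lever angle if touching (np.float64(0.525), np.float64(27.110552763819094), np.float64(45.35175879396984))
```

Request:
jog_arm(moves=[[[-0.7,-1.8,-3.2,0,0.3,0],[-0.6,-1.7,-3.3,0,0,0],[-0.6,-1.5,-3.3,0,0,0],[-0.5,-1.3,-3.3,0,0,0]]])

```text
clock: 9.9
eef_pos: [535.5, -40.7, 153.2]
eef_rot: [-0.525, 1.567, -0.783]
wrist_force: [0.5, 2.3, 2.4]
finger_gap: 0.7
```

```bash
python3 pr.py
```

```text
9.9 case [  2.6  -55.69 153.22] F [-0.1  2.4  2.4] M [ 0.4   0.11 -0.05] gap 0.7 R [[0.003, -0.002, -1.0], [1.0, 0.017, 0.003]]
lever angle if touching (np.float64(0.195), np.float64(29.59798994974874), np.float64(45.62814070351759))
```

Request:
jog_arm(moves=[[[-0.4,-1.0,-2.5,0,0,0],[-0.3,-0.7,-2.2,0,0,0],[-0.2,-0.5,-2,0,0,0],[0,0,-1.5,0,0,0]]])

```text
clock: 10.3
eef_pos: [534.5, -43.7, 144.1]
eef_rot: [-0.643, 1.566, -0.901]
wrist_force: [-6.0, 2.1, 18.8]
finger_gap: 0.3
```

```bash
python3 pr.py
```

```text
10.3 case [  2.5  -58.84 144.15] F [-6.3  0.4 18.8] M [-0.06  1.24  0.02] gap 0.3 R [[0.004, -0.003, -1.0], [1.0, 0.016, 0.004]]
lever angle if touching None
```

Request:
jog_arm(moves=[[[0,0,5,0,0,0],[0,0,30,0,0,0],[0,0,45,0,0,0],[-20,0,45,0,0,0],[-20,0,40,0,0,0]]])

```text
clock: 10.8
eef_pos: [491.0, -44.1, 307.9]
eef_rot: [-2.593, 1.559, -2.851]
wrist_force: [0.8, -0.4, -0.3]
finger_gap: 0.5
```

```bash
python3 - <<'E'
from plan import *
rep()
im,d=snap('wrist');P=load('wrist')
pts=np.array([[u,v,*tc(w(P,u,v,d=float(d[v,u])))] for v in range(60,420) for u in range(200,430) if d[v,u]>0])
h=pts[(abs(pts[:,2]-2)<6)&(pts[:,4]>113)&(pts[:,4]<150)&(abs(pts[:,3])<100)]
for lo in range(-84,90,4):
  r=h[(h[:,3]>=lo)&(h[:,3]<lo+4)]
  if len(r)>2: print((lo+2,len(r),np.median(r[:,4]).round(1)),end=' ')
k=h[(h[:,4]>115.5)&(h[:,4]<120)&(h[:,3]>35)&(h[:,3]<65)];print('\nkeeper y',np.percentile(k[:,3],[2,98]))
s=im.copy();cv2.imwrite('pics/k.png',s)
E
```

```text
10.8 case [-39.26 -71.02 307.85] F [ 0.9 -0.2 -0.3] M [-0.06  0.09 -0.03] gap 0.5 R [[-0.01, -0.006, -1.0], [1.0, 0.016, -0.01]]
(-78, 38, np.float64(125.5)) (-74, 46, np.float64(125.7)) (-70, 47, np.float64(125.6)) (-66, 42, np.float64(125.6)) (-62, 36, np.float64(125.8)) (-58, 47, np.float64(125.7)) (-54, 48, np.float64(125.6)) (-50, 47, np.float64(125.6)) (-46, 44, np.float64(125.8)) (-42, 48, np.float64(125.8)) (-38, 47, np.float64(125.8)) (-34, 49, np.float64(125.7)) (-30, 48, np.float64(125.7)) (-26, 47, np.float64(125.5)) (-22, 48, np.float64(125.9)) (-18, 48, np.float64(124.9)) (-14, 24, np.float64(121.4)) (42, 44, np.float64(116.9)) (46, 48, np.float64(117.0)) (50, 60, np.float64(116.9)) (54, 60, np.float64(118.5)) (58, 66, np.float64(123.2)) (62, 74, np.float64(128.4)) (66, 76, np.float64(133.7)) (70, 79, np.float64(139.0)) (74, 42, np.float64(139.3)) 
keeper y [41.65233603 55.47465556]
```

View pics/k.png

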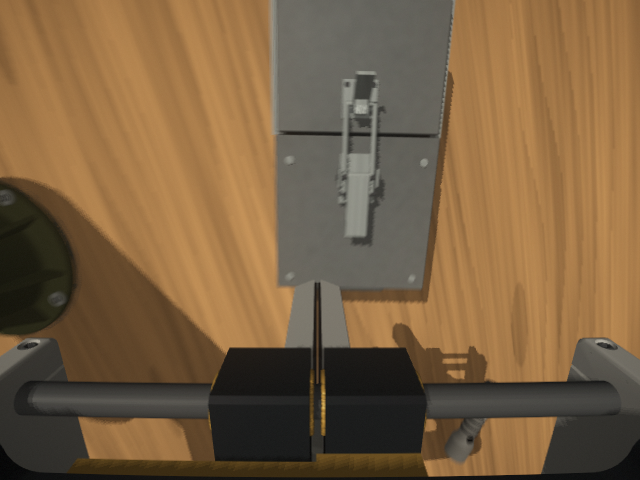

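The lever is flat: its top sits at 125.6 from y = -80 to -20. The bar is under the lip and the deck/lid gap has narrowed. One check of the lid's draw, measured relative to the lever within the same picture.

```bash
python3 - <<'E'
from plan import *
P=load('wrist');d=P['d'];im=P['im']
pts=np.array([[u,v,*tc(w(P,u,v,d=float(d[v,u])))] for v in range(60,270) for u in range(320,400) if d[v,u]>0])
for nm,m in (('lever',(pts[:,4]>122)&(pts[:,3]<-30)),('keeper',(pts[:,4]>114)&(pts[:,3]>20)&(abs(pts[:,2]-2)<4))):
  h=pts[m&(abs(pts[:,2]-2)<8)]
  cols=np.unique(h[:,0]); print(nm,np.median([h[h[:,0]==c][:,3].min() for c in cols]).round(2))
# bar: wire side parts at |x-2| 9..16
h=pts[(abs(abs(pts[:,2]-2)-11)<1.5)&(pts[:,3]>40)&(pts[:,4]>107)]
print('bar +y edge',np.percentile(h[:,3],[50,90,99]).round(1))
for u in (300,305,330): # gap between deck and lid
  col=im[100:160,u].mean(1); print(u,col[20:45].round(0).astype(int).tolist(),tc(w(P,u,120,z=100.5))[1].round(1),tc(w(P,u,144,z=100.5))[1].round(1))
E
```

```text
lever -79.11
keeper 41.2
bar +y edge [49.3 51.8 52.3]
300 [104, 103, 104, 104, 104, 105, 103, 103, 104, 105, 90, 60, 32, 27, 34, 83, 100, 99, 98, 99, 99, 99, 100, 99, 99] 34.4 10.8
305 [104, 103, 103, 104, 103, 102, 103, 102, 103, 102, 93, 62, 33, 27, 37, 83, 101, 99, 97, 98, 99, 98, 99, 99, 99] 34.5 10.9
330 [98, 98, 98, 98, 97, 99, 99, 99, 100, 99, 99, 75, 46, 28, 27, 58, 95, 96, 95, 95, 97, 97, 95, 98, 96] 34.9 11.3
```

```bash
python3 - <<'E'
from h import *
rep();print(manip.sign_off())
E
```

```text
10.85 case [-39.74 -71.3  314.88] F [-0.9  0.2  7.4] M [-0.03  0.06  0.01] gap 0.4 R [[-0.001, -0.005, -1.0], [1.0, 0.016, -0.001]]
the job is handed in; nothing more can be done
None
```

The latch is closed and I handed the job in at about 10.9 s on the robot's clock. I pinched the finger tab, swung the loop over the keeper, pulled the bar back under the lip, released it, and pressed the lever flat with the closed fingers.

- **Lever:** its top is level at about 125.6 mm along its whole length, which means it is flat on its stop. The highest wrist reading while pressing was about 19 N, or 20 N with the sideways part. I read the force only at the end of each move, so a brief peak between readings would not show.
- **Loop and lid:** the bar sits under the keeper's lip. I estimate the lid is drawn about 4 to 5 mm. The two estimates disagree slightly: the keeper's edge gives about 4.2 mm, with roughly 1 mm uncertainty, while the bar's position and the latch geometry give about 5 mm. Most of that range is above the required 3.5 mm, but I could not read the lid joint directly.
- **Other objects:** I kept the arm clear of the mug, spanner, torch and organiser, and no unexpected force showed. I did not measure their positions again afterwards.
- **At hand-in:** the last state showed a 7 N vertical wrist reading. The arm was still about 170 mm above the latch and just stopping, so I take it as inertia rather than contact.

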